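Rolling check of a drive pulley into its dock

ROBOT

A 6-joint arm with a two-finger parallel gripper is mounted at the origin on the work surface. World frame = base frame: x ahead of the robot, y to its left, z up, the work surface at z = 0. Lengths are in m, angles in rad, forces in N, time in s.
With the tool pointing down it reaches from about 0.25 to 0.775 m from the base axis. Payload 4 kg.
Tool frame: the origin (TCP) lies at the very end of the fingers, on their centre line; the grasp point (between the pads) lies 19 mm behind it; z points along the fingers, y is the line along which they close (so a half turn about z gives the same grasp; the last joint's range is limited). The gripper opens to 94 mm and grips with 3 to 60 N. Pads are 16 mm wide; open, the fingers measure 119 mm over their backs; the gripper's body (75 mm by 177 mm) begins 78 mm behind the grasp point.
Start: joints at [1.052, 0.087, 1.371, -0, 1.684, -0.103], TCP at [0.222, 0.503, 0.206] pointing down, gripper open.
Joint ranges: [-3.1, 3.1], [-0.76, 2.03], [0.27, 2.55], [-1.08, 4.22], [0.17, 2.65], [-2.57, 2.57]. Speed limits (rad/s): [2.79, 2.79, 3.14, 3.14, 3.14, 3.14].

INTERFACE

Orientations are given as [roll, pitch, yaw] about the fixed x, y, z axes, in that order (R = Rz(yaw) Ry(pitch) Rx(roll)).
In Python, from bench import robot, vision gives the robot as it stands.
- The arm moves only by the shell command python3 -m crank 'ROWS'. ROWS is JSON, a list of rows, each a list of 3 entries, a list of its own where there are three numbers: the closure, from 0 (fully open) to 1 (shut), then the shift along the tool's x, y, z in m, then the turn, a rotation vector about the tool's x, y, z in degrees. A call has 1 to 8 rows; each row shifts and turns the commanded pose from where the row before left it, along the tool's axes as they then stand; what a row does not reach is not made up. A row lasts 1/10 s, in which the tool goes at most 50 mm and 8.59 degrees, less where a joint would pass 70% of its speed; a pose out of reach is approached as far as the arm can. A call with a gripper value outside its range is refused whole. The fingers move at their own pace and stop on an object; the grip force is fixed at half the most. Time passes only in rows, so rows that do not move let the fingers close. It gives the time, the measured TCP pose, the force, the opening and the grip force at its end, in the units of the state.
- robot.get_obs(): the state, without advancing time (a new reading comes with each control period).
- vision.snapshot(name): name is "scene" or "top" or "wrist"; returns a dict with "color" (480x640x3 uint8, red, green, blue), "z_map" (480x640 float32, m along the optical axis (not along the pixel's ray), 0 where there is no reading), "fx", "fy", "cx", "cy" (pixels), "R" (3x3) and "t" (3): a world point X has camera coordinates R X + t. Camera axes: x right, y down, z forward; pixel columns grow to the right and rows downward; lengths in m; the calibration is good to about 2 mm. A picture is of the moment at which its call begins.
- robot.close_job(): hands the job in; it is judged then, once.
The state is a dict: "time": time; "joint_positions": joint angles; "qvel": joint speeds; "joint_torque": joint torques, N m; "tool_pos": TCP position; "ee_rot": TCP orientation; "wrist_force": force on the tool from outside, world axes, zero at the start; "wrist_torque": the same for the moment, N m; "width": finger opening in m; "finger_force": force on a finger pad.
Only numpy, scipy, OpenCV 4.12 (cv2) and the standard library are available. Lean on these libraries where they do the work, as an engineer would, in place of code of your own. Each camera call takes 0.05 s, during which the arm holds its last target. There are 200 camera calls.

TASK

Give the aluminium drive pulley its rolling check: from the yellow parking frame, roll it upright on its rim along the plywood board, always keeping it on the board (do not lift, skid or lay it down), over the little sill and into the blue dock. There press it against the stop for about a second with a steady push of about 12 N, and never strike or push the stop with more than 22 N or squeeze the pulley against the board and dock with more than 30 N. Then let go and leave it standing in the dock; leave the other things on the bench where they are.

Things in the scene. Friction and masses are not known exactly. Their poses are not given: they have to be found in the camera images.
- hub (a point): Centre of the drive pulley (solid disc, 88 mm across, 18 mm thick, 0.3 to 0.54 kg, standing on its rim), 44 mm above the board's top at rest. The frame turns with it: y is the axle (level, across the lane), z points to a red dot near the edge, straight up at the start
- wheel: The drive pulley, origin at its centre: aluminium, black band round the rim. A bright steel axle stub, 18 mm across, sticks out 11 mm on each face; its flat ends are 40 mm apart. The axle turns freely in the pulley's ball bearing: pinched by its two ends from above, it can be held still while the disc rolls
- board: Plywood board 420 x 120 x 12 mm, fixed; origin at the centre of its underside, x along the lane to the dock, y across. The pulley starts near x -150 to -110, y 0. Dock: two blue cheeks 16 mm high, 8 thick, 24 mm apart, from x 85 to 170, flared at the mouth from x 49; a round steel sill 3 mm high across the lane at x 107.5; stop face at x 170
- home (a point): The point in the dock where the pulley's centre is when it stands on the board against the stop: board x 126, y 0, z 56; axes as the board's. The sill lies 18.5 mm before it, so that a released pulley has about 2 mm of play between sill and stop.
- stop: Upright blue stop with a black rubber face, 40 mm wide, 55 mm high above the board, rigid. Its origin is the foot of the face, on the board's top, at board x 170, y 0; x points away from the lane.
- frame: Yellow parking frame on the board, 36 x 62 mm, fixed: two round bars 2 mm high across the lane, 15 mm before and behind its origin, which the pulley must be rolled over, joined by 4 mm high sides at y +-28 mm. The origin is at its centre on the board's top; x along the lane.
- spare_pulley: Bystander: a small spare pulley, 64 mm across, lying flat
- wrench: Bystander: a wrench lying on the bench
- screwdriver: Bystander: a screwdriver
- glaze_jar: Bystander: grey glaze jar, 76 mm wide, 85 mm high
- mug: Bystander: white mug, 84 mm wide, 80 mm high
- bowl: Bystander: white bowl, 120 mm wide, 60 mm high
- brush: Bystander: a green brush
Things that resemble listed ones, but are neither listed nor needed, are in the scene too. Leave any pink or purple look-alike of the wheel alone.

How it is judged:
On the way, in this order (a step that is already met when the one before it is completed fails the run):
1. the pulley, upright and on the board before the dock, has rolled a quarter turn forward (angle between hub's own y axis and vertical between 1.4 and 1.74 rad and angle between hub's own z axis and vertical between 1.35 and 2.3 rad and angle between hub's own x axis and vertical above 2.3 rad and x of hub in the frame of board below 0 m and z of hub in the frame of board below 0.06 m), for 0.05 s.
2. still upright and on the board before the dock, it has rolled about half a turn, red dot down (angle between hub's own y axis and vertical between 1.4 and 1.74 rad and angle between hub's own z axis and vertical above 2.6 rad and x of hub in the frame of board below 0.06 m and z of hub in the frame of board below 0.06 m), for 0.05 s.
3. in the dock, upright, it is pressed against the stop with 6 to 20 N for 0.5 s (angle between hub's own y axis and vertical between 1.4 and 1.74 rad and contact force between wheel and stop between 6 and 20 N and distance between hub and home below 0.006 m), for 0.5 s.
At the end, for the whole second after the job is handed in: The pulley stands upright (within 10 degrees) on its rim in the dock between sill and stop, its centre within 7 mm of the home point and at its resting height within 3 mm, at rest and released (angle between hub's own y axis and vertical between 1.4 and 1.74 rad and horizontal distance between hub and home below 0.007 m and z of hub in the frame of board between 0.053 and 0.059 m and linear speed of wheel below 0.02 m/s and contact force between the fingers and wheel below 0.1 N); the robot touches nothing.
It fails at once if the pulley falls or leans over by more than about 20 degrees (angle between hub's own y axis and vertical below 1.22 rad or angle between hub's own y axis and vertical above 1.92 rad).
It fails at once if the pulley is lifted more than 8 mm off the board (z of hub in the frame of board above 0.064 m).
It fails at once if the stop is pushed or struck with more than 22 N (contact force between wheel and stop above 22 N).
It fails at once if the pulley is squeezed against board, dock and stop with more than 30 N (contact force between wheel and board above 30 N).
It fails at once if a bystander is moved more than 30 mm (distance of any of spare_pulley, wrench, screwdriver, glaze_jar, mug, bowl, brush from where it was at the start of the episode above 0.03 m).
It also fails if it takes over 69 s, if anything falls off the work surface, if the arm or the gripper's body presses on something with over 40 N, if the wrist force passes 120 N, or if a joint passes its speed limit or range.

## Working session

There is one attempt and no reset: what is moved stays moved. The work goes in short steps, Python scripts to look and compute and a shell command to move; the robot and the scene stay as the last step left them, time stands still between calls to the robot, and variables do not carry over. Pictures are saved under pics/ and viewed, at most 10 in all, crops included, and the job is handed in when it is done.

```bash
mkdir -p pics; ls; python3 - <<'E'
from bench import robot, vision
import cv2,numpy as np
o=robot.get_obs(); print({k:np.round(v,3) for k,v in o.items()})
for n in("top","scene"):
    s=vision.snapshot(n); cv2.imwrite(f"pics/{n}0.png",s["color"][:,:,::-1]); np.savez(f"{n}0.npz",**s)
    print(n,s["fx"],s["cx"],s["cy"],np.round(s["R"],3).tolist(),np.round(s["t"],3))
E
```

```text
pics
{'time': np.float64(0.0), 'joint_positions': array([ 1.052,  0.088,  1.372, -0.   ,  1.684, -0.103]), 'qvel': array([0.   , 0.001, 0.   , 0.002, 0.001, 0.001]), 'joint_torque': array([ 2.0000e-03, -3.4018e+01, -3.0243e+01,  7.2000e-02,  3.3000e-02,
       -0.0000e+00]), 'tool_pos': array([0.222, 0.503, 0.204]), 'ee_rot': array([-3.139, -0.   ,  2.726]), 'wrist_force': array([0.416, 0.512, 0.155]), 'wrist_torque': array([-0.038, -0.021, -0.003]), 'finger_force': np.float64(0.0), 'width': np.float64(0.094)}
top 592.695595609642 325.2127146904098 233.304585661093 [[0.004, -1.0, -0.001], [-0.998, -0.003, -0.067], [0.067, 0.001, -0.998]] [0.011 0.603 1.07 ]
scene 504.7784319627538 323.68610188272845 238.65628003364154 [[-0.83, 0.558, -0.01], [0.39, 0.567, -0.726], [-0.399, -0.606, -0.688]] [ 0.479 -0.182  1.276]
```

View pics/top0.png

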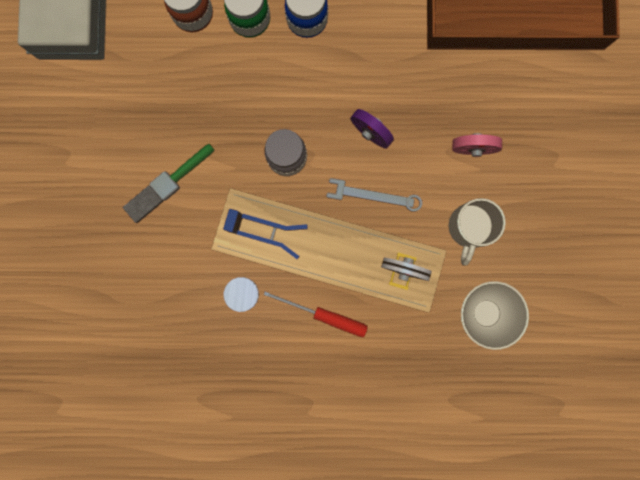

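View pics/scene0.png

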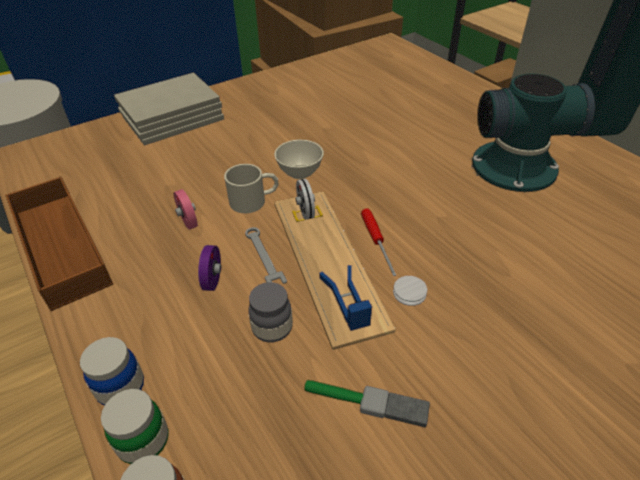

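The candidates in the top view are the aluminium wheel with black band at (407,269), standing in the yellow frame; the purple look-alike (372,128); the pink look-alike (477,146); and the flat spare (241,294). I choose (407,269). The dock is at (260,230) on the board, with the stop at (233,220).

```bash
cat > h.py <<'E'
import numpy as np,cv2
def ray(s,p,z):
    p=np.atleast_2d(np.asarray(p,float)); R,t=s["R"],s["t"]
    d=np.c_[(p[:,0]-s["cx"])/s["fx"],(p[:,1]-s["cy"])/s["fy"],np.ones(len(p))]@R
    c=-R.T@t
    return c+d*((z-c[2])/d[:,2])[:,None]
def cloud(s):
    v,u=np.mgrid[:480,:640]; Z=s["z_map"]
    P=np.stack([(u-s["cx"])/s["fx"]*Z,(v-s["cy"])/s["fy"]*Z,Z],-1)
    return (P-s["t"])@s["R"]
E
python3 - <<'E'
from h import *
s=dict(np.load("top0.npz")); im=s["color"]; hsv=cv2.cvtColor(im,cv2.COLOR_RGB2HSV); X=cloud(s)
print("board/table px",hsv[240,340],hsv[220,330],hsv[400,340],hsv[290,400])
z=X[...,2]; print("z table",np.median(z[380:460,200:500]),"board",np.median(z[235:250,330:350]))
H,S,V=[hsv[...,i].astype(int) for i in range(3)]
roi=np.zeros((480,640),bool); roi[180:320,205:455]=1
m=(roi&(z>0.006)&(z<0.12)&(s["z_map"]>0)).astype(np.uint8)
n,l,st,c=cv2.connectedComponentsWithStats(cv2.morphologyEx(m,cv2.MORPH_OPEN,np.ones((5,5))))
k=1+np.argmax(st[1:,4]); P=X[l==k]; b=P[(P[:,2]<0.017)]
print("depth board rect",cv2.minAreaRect(b[:,:2].astype(np.float32)))
m2=(roi&(V>190)&(S<150)&(S>60)).astype(np.uint8)
m2=cv2.morphologyEx(m2,cv2.MORPH_OPEN,np.ones((3,3)))
cn=max(cv2.findContours(m2,0,2)[0],key=cv2.contourArea); h=cv2.convexHull(cn)[:,0]
print("colour board",cv2.minAreaRect(ray(s,h,.012)[:,:2].astype(np.float32)))
w=roi&(z>.05)&(np.arange(640)[None]>360); Q=X[w]; print("wheel pts",len(Q),Q.min(0),Q.max(0)); r=cv2.minAreaRect(Q[:,:2].astype(np.float32)); print(r)
t=Q[Q[:,2]>.085]; print("top",t.mean(0),len(t),cv2.minAreaRect(t[:,:2].astype(np.float32)))
y=roi&(H>20)&(H<32)&(S>170)&(V>150); print("yellow",y.sum(),ray(s,np.argwhere(y)[:,::-1],.015).mean(0))
bl=roi&(H>100)&(H<125)&(S>120); print("blue",bl.sum())
cv2.imwrite("pics/c1.png",cv2.resize(im[180:320,205:455,::-1],None,fx=3,fy=3,interpolation=2))
E
```

```text
board/table px [ 18 116 193] [ 18 116 174] [ 15 145 155] [ 17 114 197]
z table -0.0013414886473044766 board 0.01032931372823011
depth board rect ((0.5735052824020386, 0.0059830546379089355), (0.4205516576766968, 0.12006255239248276), 74.0995101928711)
colour board ((0.5427297949790955, 0.03493696451187134), (0.38116133213043213, 0.05730520561337471), 71.32430267333984)
wheel pts 741 [ 0.51662329 -0.21776899  0.05007454] [0.62186591 0.01156539 1.10789249]
((0.5396639704704285, -0.117281973361969), (0.07779790461063385, 0.24649305641651154), 21.98076629638672)
top [ 0.53713993 -0.11441763  0.20353336] 446 ((0.5408739447593689, -0.07590927928686142), (0.17377722263336182, 0.0302777998149395), 87.45726013183594)
yellow 81 [ 0.52913184 -0.12460846  0.015     ]
blue 392
```

View pics/c1.png

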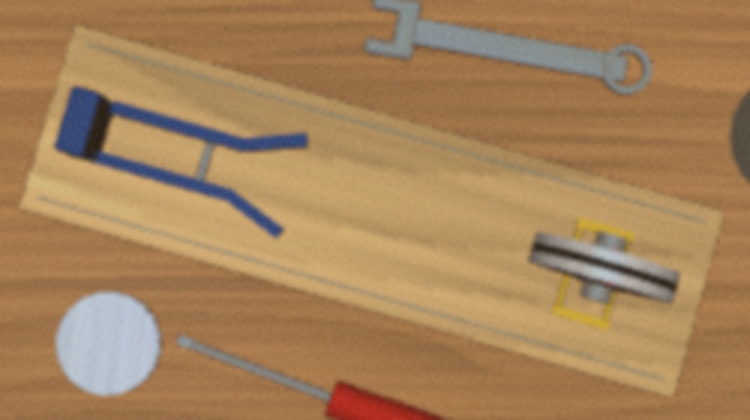

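The crop shows the wheel standing upright with stubs at crop (613,240) and (597,293). The yellow frame is round (594,273), the sill at (204,162) and the stop face at (97,130).

```bash
python3 - <<'E'
from h import *
s=dict(np.load("top0.npz"))
B=np.array([.5735,.0060]); a=np.radians(74.1); ex=np.array([np.cos(a),np.sin(a)]); ey=np.array([-ex[1],ex[0]])
f=lambda p,z:(lambda w:(w.round(4),((w-B)@np.c_[ex,ey]).round(4)))(ray(s,[p[0]/3+205,p[1]/3+180],z)[0,:2])
for n,p,z in [("stubL",(613,240),.064),("stubR",(597,293),.064),("frame",(594.5,273),.014),("sill",(204,162),.015),("wheel end dock",(534,248),.06),("wheel end back",(674,284),.06),("top band",(604,264),.1)]: print(n,*f(p,z))
X=cloud(s)[255:285,375:440].reshape(-1,3); X=X[(X[:,2]>.03)&(X[:,2]<.11)]
bx=(X[:,:2]-B)@np.c_[ex,ey]; print(len(X),bx.min(0),bx.max(0),np.median(bx,0),X[:,2].max())
q=bx[X[:,2]>.085]; print(q.min(0),q.max(0),q.mean(0))
q=bx[X[:,2]>.06]; print(cv2.fitLine(q.astype(np.float32),2,0,.01,.01).ravel())
E
```

```text
stubL [ 0.5536 -0.1355] [-0.1415 -0.0196]
stubR [ 0.5226 -0.1259] [-0.1408  0.0128]
frame [ 0.5345 -0.1311] [-0.1425 -0.    ]
sill [0.6019 0.1092] [0.1071 0.001 ]
wheel end dock [ 0.5488 -0.0895] [-0.0986 -0.0024]
wheel end back [ 0.528  -0.1718] [-0.1834 -0.0049]
top band [ 0.5392 -0.1253] [-0.1356 -0.003 ]
703 [-0.1846764  -0.02324893] [-0.09731813  0.01673462] [-0.13826587 -0.0020723 ] 0.1039113684485531
[-0.1736766  -0.01266235] [-0.10709696  0.00630331] [-0.14013545 -0.00305705]
[ 0.99994385 -0.01059432 -0.13855147 -0.00254534]
```

```bash
python3 -m crank '[[0,[0,0,0],[0,0,8.2]],[0,[0,0,0],[0,0,8.2]],[0,[0,0,0],[0,0,8.2]],[0,[0,0,0],[0,0,8.2]],[0,[0,0,0],[0,0,8.2]],[0,[0,0,0],[0,0,8.2]],[0,[0,0,0],[0,0,8.2]],[0,[0,0,0],[0,0,8.2]]]'; python3 -m crank '[[0,[0,0,0],[0,0,8.2]],[0,[0,0,0],[0,0,8.2]],[0,[0,0,0],[0,0,0]],[0,[0,0,0],[0,0,0]]]'
```

```text
time: 0.9
tool_pos: [0.222, 0.5028, 0.2048]
ee_rot: [-3.141, 0.001, 1.575]
wrist_force: [0.4, -0.5, 0.2]
width: 0.0939
finger_force: 0.0
time: 1.3
tool_pos: [0.2221, 0.503, 0.2051]
ee_rot: [-3.141, 0.001, 1.298]
wrist_force: [0.4, 0.5, 0.4]
width: 0.0936
finger_force: 0.0
```

```bash
python3 -m crank '[[0,[-0.035,0.032,0],[0,0,0.3]],[0,[-0.035,0.032,0],[0,0,0]],[0,[-0.035,0.032,0],[0,0,0]],[0,[-0.035,0.032,0],[0,0,0]],[0,[-0.035,0.032,0],[0,0,0]],[0,[-0.035,0.032,0],[0,0,0]],[0,[-0.035,0.032,0],[0,0,0]],[0,[-0.035,0.032,0],[0,0,0]]]'; python3 -m crank '[[0,[-0.035,0.032,0],[0,0,0]],[0,[-0.035,0.032,0],[0,0,0]],[0,[-0.035,0.032,0],[0,0,0]],[0,[-0.035,0.032,0],[0,0,0]],[0,[-0.035,0.032,0],[0,0,0]],[0,[-0.035,0.032,0],[0,0,0]],[0,[0,0,0],[0,0,0]],[0,[0,0,0],[0,0,0]]]'
cat >> h.py <<'E'
B=np.array([.5735,.0060]); a=np.radians(74.1); ex=np.array([np.cos(a),np.sin(a)]); ey=np.array([-ex[1],ex[0]]); M=np.c_[ex,ey]
def bd(p): p=np.asarray(p); return (p[...,:2]-B)@M
E
python3 - <<'E'
from h import *
from bench import robot,vision
o=robot.get_obs(); print(bd(o["tool_pos"]),o["tool_pos"],o["ee_rot"],o["wrist_force"])
s=vision.snapshot("wrist"); np.savez("w1.npz",**s); cv2.imwrite("pics/w1.png",s["color"][:,:,::-1])
E
```

```text
time: 2.1
tool_pos: [0.391, 0.1614, 0.2057]
ee_rot: [3.141, -0.001, 1.292]
wrist_force: [0.8, 0.4, 0.8]
width: 0.0944
finger_force: 0.0
time: 2.9
tool_pos: [0.5165, -0.0924, 0.2048]
ee_rot: [-3.14, -0.001, 1.289]
wrist_force: [0.9, 0.3, 0.3]
width: 0.0936
finger_force: 0.0
[-0.11025196  0.02784401] [ 0.51651673 -0.09240574  0.20475594] [-3.13975255e+00 -7.36352409e-04  1.28899956e+00] [0.87992023 0.2795555  0.26067435]
```

View pics/w1.png

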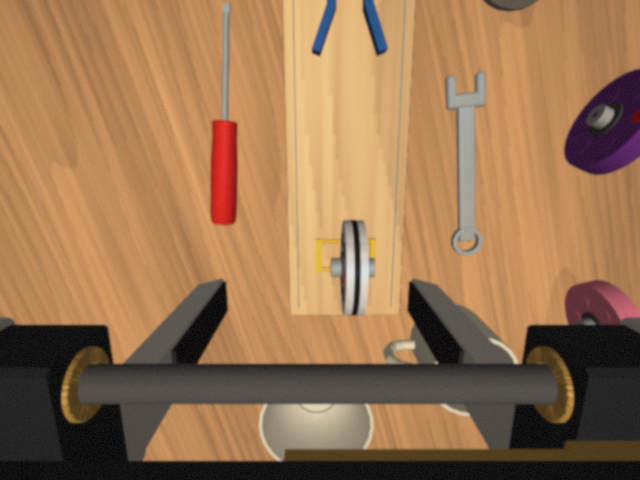

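The wrist view shows the wheel at (353,268), with its stub ends at (332,268) and (375,268), aligned with the tool. I'll compute its board coordinates.

```bash
python3 - <<'E'
from h import *
s=dict(np.load("w1.npz"))
g=cv2.cvtColor(s["color"],cv2.COLOR_RGB2HSV)
for p,z in [((332,268),.06),((375,268),.06),((353,222),.065),((355,268),.1),((318,254),.014),((376,254),.014),((285,150),.012),((414,50),.012),((402,290),.012),((291,290),.012)]: print(p,bd(ray(s,p,z)[0]).round(4))
X=cloud(s)[215:320,325:380].reshape(-1,3); X=X[(X[:,2]>.03)&(X[:,2]<.12)]; b=bd(X)
print(b.min(0),b.max(0),X[:,2].max()); q=b[X[:,2]>.09]; print(q.mean(0),len(q)); q=b[(X[:,2]<.08)]; 
for lo in(.04,.05,.06,.07): k=(X[:,2]>lo)&(X[:,2]<lo+.01); print(lo,b[k].min(0),b[k].max(0))
E
```

```text
(332, 268) [-0.1393  0.0152]
(375, 268) [-0.1395 -0.0246]
(353, 222) [-0.0953 -0.003 ]
(355, 268) [-0.127  -0.0019]
(318, 254) [-0.1381  0.0282]
(376, 254) [-0.1384 -0.0325]
(285, 150) [-0.0326  0.0601]
(414, 50) [ 0.056  -0.0614]
(402, 290) [-0.1792 -0.0623]
(291, 290) [-0.1787  0.0575]
[-0.18278869 -0.02424188] [-0.09542626  0.01613596] 0.10333837337094717
[-0.13640067 -0.0037021 ] 1509
0.04 [-0.16778851  0.00459645] [-0.09768679  0.0055053 ]
0.05 [-0.18278869 -0.02388735] [-0.09542626  0.01613596]
0.06 [-0.18112503 -0.02424188] [-0.09570291  0.01549296]
0.07 [-0.17774949 -0.01330851] [-0.09695091  0.00687033]
```

```bash
python3 -m crank '[[0,[-0.029,0.032,0],[0,0,0]],[0,[0,0,0.04],[0,0,0]],[0,[0,0,0.03],[0,0,0]],[0,[0,0,0],[0,0,0]],[0,[0,0,0],[0,0,0]]]'
python3 - <<'E'
from h import *
from bench import robot,vision
o=robot.get_obs(); print(bd(o["tool_pos"]),o["tool_pos"],o["ee_rot"],o["wrist_force"])
s=vision.snapshot("wrist"); np.savez("w2.npz",**s); cv2.imwrite("pics/w2.png",s["color"][:,:,::-1])
X=cloud(s)[:,250:390].reshape(-1,3); b=bd(X); k=(X[:,2]>.055)&(X[:,2]<.07)&(abs(b[:,0]+.14)<.06)&(abs(b[:,1])<.04);print(b[k].min(0),b[k].max(0))
E
```

```text
time: 3.45
tool_pos: [0.5391, -0.1271, 0.136]
ee_rot: [-3.141, -0.0, 1.292]
wrist_force: [-0.6, -0.4, 0.2]
width: 0.0941
finger_force: 0.0
[-0.13743771 -0.00335744] [ 0.53907666 -0.12709933  0.13602448] [-3.14124473e+00 -3.87748024e-04  1.29188880e+00] [-0.60033554 -0.39450276  0.23100157]
[-0.15271394 -0.02419518] [-0.09561021  0.01596788]
```

View pics/w2.png

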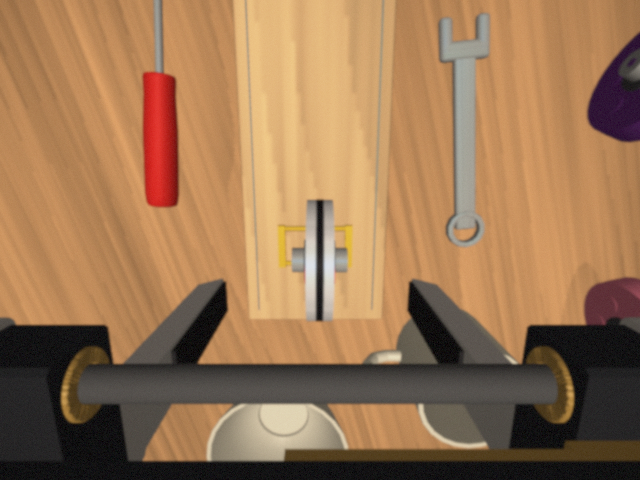

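The wheel is centred between the fingers (320,260), and the axle is square to them. Next I descend.

```bash
python3 -m crank '[[0,[-0.002,0,0.03],[0,0,0]],[0,[0,0,0.03],[0,0,0]],[0,[0,0,0.03],[0,0,0]],[0,[0,0,0.009],[0,0,0]],[0,[0,0,0],[0,0,0]],[0,[0,0,0],[0,0,0]]]'
python3 - <<'E'
from h import *
from bench import robot,vision
o=robot.get_obs(); print(bd(o["tool_pos"]),o["tool_pos"],o["ee_rot"],o["wrist_force"])
s=vision.snapshot("wrist"); np.savez("w3.npz",**s); cv2.imwrite("pics/w3.png",s["color"][:,:,::-1])
E
```

```text
time: 4.1
tool_pos: [0.5406, -0.1309, 0.0391]
ee_rot: [3.137, 0.0, 1.29]
wrist_force: [0.3, -0.6, 0.4]
width: 0.094
finger_force: 0.0
[-0.14064445 -0.00580385] [ 0.54055096 -0.13085359  0.03907639] [3.13731117e+00 1.13962895e-04 1.28990201e+00] [ 0.25750811 -0.61669427  0.37006124]
```

View pics/w3.png

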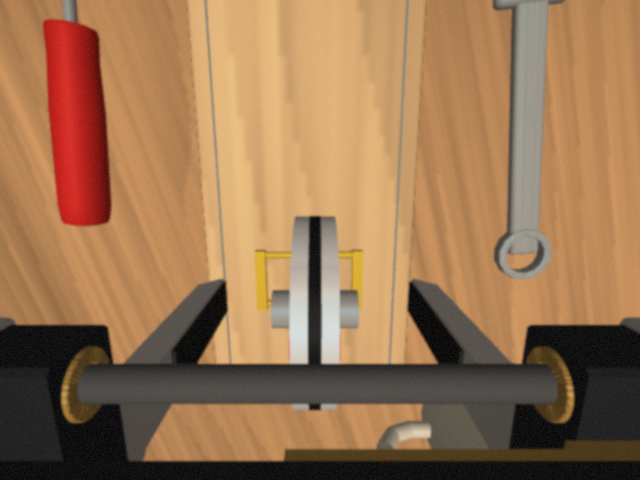

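Seen close, the wheel at x=315 is about 2 mm left of the finger centre (320). I correct that, then pinch.

```bash
python3 -m crank '[[0,[0,-0.002,0.001],[0,0,0]],[0,[0,0,0],[0,0,0]],[0.45,[0,0,0],[0,0,0]],[0.45,[0,0,0],[0,0,0]],[0.45,[0,0,0],[0,0,0]],[0.45,[0,0,0],[0,0,0]]]';python3 -m crank '[[0.65,[0,0,0],[0,0,0]],[0.65,[0,0,0],[0,0,0]],[0.65,[0,0,0],[0,0,0]],[0.65,[0,0,0],[0,0,0]]]'
python3 - <<'E'
from h import *
from bench import robot,vision
o=robot.get_obs(); print(bd(o["tool_pos"]),o["tool_pos"],o["ee_rot"],o["wrist_force"],o["wrist_force"][:2]@M)
E
```

```text
time: 4.75
tool_pos: [0.5369, -0.13, 0.0354]
ee_rot: [-3.142, -0.0, 1.289]
wrist_force: [-0.3, 0.2, 0.5]
width: 0.0651
finger_force: 0.0
time: 5.15
tool_pos: [0.5372, -0.1301, 0.0357]
ee_rot: [3.141, -0.0, 1.289]
wrist_force: [0.0, -0.3, 0.9]
width: 0.0399
finger_force: 30.0
[-0.14080795 -0.00236261] [ 0.53719658 -0.13006808  0.03566983] [ 3.14088866e+00 -6.16696786e-05  1.28941192e+00] [ 0.00969601 -0.33339576  0.93708931] [-0.31798417 -0.10066189]
```

```bash
cat > st.py <<'E'
from h import *
from bench import robot
o=robot.get_obs(); print("board",bd(o["tool_pos"]).round(4),"z",o["tool_pos"][2].round(4),"F fwd,left",(o["wrist_force"][:2]@M).round(1),"Fz",o["wrist_force"][2].round(1),"rot",o["ee_rot"].round(3),"grip",o["finger_force"].round(1))
E
python3 -m crank '[[0.65,[0.002,0,0],[0,0,-0.2]],[0.65,[0,0,0],[0,0,0]]]' >/dev/null; python3 st.py; python3 -m crank '[[0.65,[0.002,0,-0.0007],[0,0,0]],[0.65,[0,0,0],[0,0,0]]]'>/dev/null; python3 st.py
```

```text
Traceback (most recent call last):
  File "st.py", line 3, in <module>
    o=robot.get_obs(); print("board",bd(o["tool_pos"]).round(4),"z",o["tool_pos"][2].round(4),"F fwd,left",(o["wrist_force"][:2]@M).round(1),"Fz",o["wrist_force"][2].round(1),"rot",o["ee_rot"].round(3),"grip",o["finger_force"].round(1))
                                                                                                                                                                                                                 ^^^^^^^^^^^^^^^^^^^^^^^
AttributeError: 'float' object has no attribute 'round'
Traceback (most recent call last):
  File "st.py", line 3, in <module>
    o=robot.get_obs(); print("board",bd(o["tool_pos"]).round(4),"z",o["tool_pos"][2].round(4),"F fwd,left",(o["wrist_force"][:2]@M).round(1),"Fz",o["wrist_force"][2].round(1),"rot",o["ee_rot"].round(3),"grip",o["finger_force"].round(1))
                                                                                                                                                                                                                 ^^^^^^^^^^^^^^^^^^^^^^^
AttributeError: 'float' object has no attribute 'round'
```

```bash
sed -i 's/o\["finger_force"\].round(1)/o["finger_force"],round(float(o["time"]),2)/' st.py; python3 st.py; python3 st.py
```

```text
board [-0.1367 -0.0022] z 0.0362 F fwd,left [-0.4 -0.7] Fz -0.5 rot [ 3.141 -0.     1.293] grip 29.99982476234436 5.55
board [-0.1367 -0.0022] z 0.0362 F fwd,left [-0.4 -0.7] Fz -0.5 rot [ 3.141 -0.     1.293] grip 29.99982476234436 5.55
```

```bash
python3 -m crank '[[0.65,[0.003,0,-0.0005],[0,0,0]],[0.65,[0,0,0],[0,0,0]]]'>/dev/null; python3 st.py;  python3 -m crank '[[0.65,[0.003,0,-0.0005],[0,0,0]],[0.65,[0,0,0],[0,0,0]]]'>/dev/null; python3 st.py
```

```text
board [-0.1334 -0.0022] z 0.0369 F fwd,left [-0.2  0.2] Fz 0.9 rot [ 3.141 -0.     1.293] grip 29.999943673610687 5.75
board [-0.1302 -0.0022] z 0.0373 F fwd,left [ 0.6 -2.1] Fz 0.0 rot [ 3.141e+00 -1.000e-03  1.293e+00] grip 29.999915957450867 5.95
```

```bash
python3 -m crank '[[0.65,[0.003,0,0],[0,0,0]],[0.65,[0,0,0],[0,0,0]]]'>/dev/null; python3 st.py;  python3 -m crank '[[0.65,[0.003,0,0.0001],[0,0,0]],[0.65,[0,0,0],[0,0,0]]]'>/dev/null; python3 st.py;python3 -m crank '[[0.65,[0.003,0,0.0004],[0,0,0]],[0.65,[0,0,0],[0,0,0]]]'>/dev/null; python3 st.py;python3 -m crank '[[0.65,[0.003,0,0.0006],[0,0,0]],[0.65,[0,0,0],[0,0,0]]]'>/dev/null; python3 st.py
```

```text
board [-0.1273 -0.0022] z 0.0374 F fwd,left [ 0.1 -0.3] Fz 1.4 rot [ 3.141e+00 -1.000e-03  1.293e+00] grip 30.000265538692474 6.15
board [-0.1242 -0.0023] z 0.0374 F fwd,left [ 0.6 -0.7] Fz 2.3 rot [ 3.141e+00 -1.000e-03  1.293e+00] grip 30.00035583972931 6.35
board [-0.1211 -0.0023] z 0.0371 F fwd,left [ 0.6 -0.5] Fz 4.6 rot [ 3.141e+00 -1.000e-03  1.293e+00] grip 30.000693798065186 6.55
board [-0.118  -0.0024] z 0.0366 F fwd,left [ 1.9 -0.3] Fz 5.2 rot [ 3.141e+00 -1.000e-03  1.293e+00] grip 30.00091552734375 6.75
```

```bash
python3 -m crank '[[0.65,[0.003,0,0.0005],[0,0,0]],[0.65,[0,0,0],[0,0,0]]]'>/dev/null; python3 st.py;  python3 -m crank '[[0.65,[0.005,0,0.0003],[0,0,0]],[0.65,[0,0,0],[0,0,0]]]'>/dev/null; python3 st.py
python3 - <<'E'
from h import *
from bench import vision
a=[]
for n in("scene","wrist"):
    s=vision.snapshot(n)["color"][:,:,::-1]; a.append(cv2.resize(s[150:260,260:360] if n=="scene" else s[180:440,200:440],(400,480)))
cv2.imwrite("pics/r1.png",np.hstack(a))
E
```

```text
board [-0.1149 -0.0024] z 0.036 F fwd,left [ 3.2 -0.3] Fz 5.5 rot [ 3.141e+00 -1.000e-03  1.293e+00] grip 30.000913739204407 6.95
board [-0.1106 -0.0024] z 0.0356 F fwd,left [-0.2 -0.3] Fz 4.6 rot [3.141 0.    1.293] grip 30.000905692577362 7.15
```

View pics/r1.png

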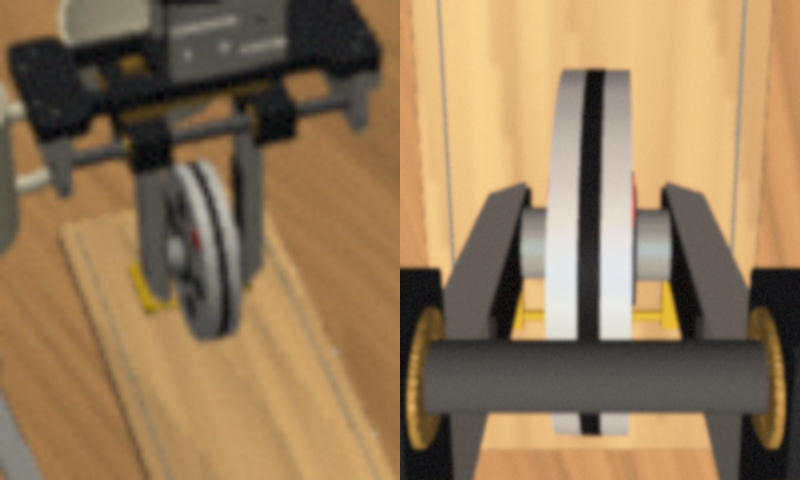

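The wheel is rolling: the red dot is well forward (left panel 195,237; right panel 633,200) and the wheel is clear of the frame's front bar. I continue along the flat.

```bash
python3 -m crank '[[0.65,[0.008,0,0],[0,0,0]],[0.65,[0.008,0,0],[0,0,0]],[0.65,[0.008,0,0],[0,0,0]],[0.65,[0,0,0],[0,0,0]]]'>/dev/null; python3 st.py;  python3 -m crank '[[0.65,[0.008,0,0],[0,0,0]],[0.65,[0.008,0,0],[0,0,0]],[0.65,[0.008,0,0],[0,0,0]],[0.65,[0,0,0],[0,0,0]]]'>/dev/null; python3 st.py
```

```text
board [-0.0863 -0.0024] z 0.0356 F fwd,left [ 0.2 -1. ] Fz 6.6 rot [3.141 0.    1.294] grip 30.000801980495453 7.65
board [-0.0624 -0.0024] z 0.0356 F fwd,left [ 0.2 -1.5] Fz 5.3 rot [3.141 0.    1.294] grip 30.00090479850769 8.05
```

```bash
python3 -m crank '[[0.65,[0.008,0,0],[0,0,0]],[0.65,[0.008,0,0],[0,0,0]],[0.65,[0.008,0,0],[0,0,0]],[0.65,[0,0,0],[0,0,0]]]'>/dev/null; python3 st.py
python3 - <<'E'
from h import *
from bench import vision
s=vision.snapshot("wrist"); np.savez("w4.npz",**s); cv2.imwrite("pics/w4.png",s["color"][:,:,::-1])
E
```

```text
board [-0.0385 -0.0024] z 0.0355 F fwd,left [ 0.4 -0.9] Fz 4.5 rot [3.141 0.    1.294] grip 30.000974535942078 8.45
```

View pics/w4.png

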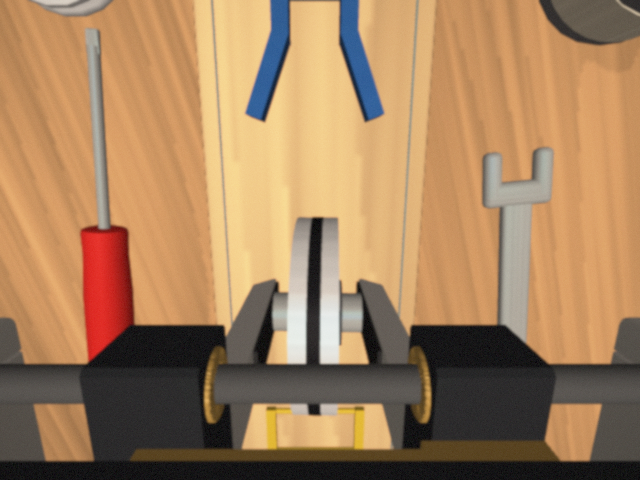

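The dock cheeks are ahead: inner edges (288,20) and (341,20), mouth tips (257,118) and (373,118). The wheel's black band is at (316,230). I'll compare them laterally.

```bash
python3 - <<'E'
from h import *
s=dict(np.load("w4.npz")); hsv=cv2.cvtColor(s["color"],cv2.COLOR_RGB2HSV).astype(int)
bl=(hsv[...,0]>100)&(hsv[...,0]<125)&(hsv[...,1]>130); bl[:,480:]=0; bl[:,:230]=0
for r in(5,15,25,100):
    c=np.flatnonzero(bl[r]); L=c[c<315]; Rr=c[c>=315]
    e=[bd(ray(s,(x,r),.028)[0]).round(4).tolist() for x in(L.min(),L.max(),Rr.min(),Rr.max())]; print(r,L.min(),L.max(),Rr.min(),Rr.max(),e,np.mean(e,0).round(4))
for r in(225,245,260):
    c=np.flatnonzero(hsv[r,295:340,2]<70)+295; print(r,c.min(),c.max(),[bd(ray(s,(c.mean(),r),z)[0]).round(4) for z in(.07,.09,.1)])
    w=np.flatnonzero((hsv[r,270:360,1]<45))+270; print(w.min(),w.max())
X=cloud(s); w=X[215:280,285:345].reshape(-1,3); w=w[(w[:,2]>.06)&(w[:,2]<.11)]; b=bd(w); print("wheel",b.min(0),b.max(0),cv2.fitLine(b.astype(np.float32),2,0,.01,.01).ravel())
E
```

```text
5 272 287 341 356 [[0.0996, 0.0187], [0.0996, 0.0118], [0.0996, -0.0127], [0.0996, -0.0195]] [ 0.0996 -0.0004]
15 272 287 341 356 [[0.0955, 0.0188], [0.0955, 0.0119], [0.0955, -0.0127], [0.0955, -0.0196]] [ 0.0955 -0.0004]
25 272 288 341 356 [[0.0915, 0.0189], [0.0915, 0.0116], [0.0914, -0.0128], [0.0914, -0.0197]] [ 0.0914 -0.0005]
100 251 268 360 378 [[0.0592, 0.03], [0.0592, 0.0218], [0.0592, -0.0224], [0.0592, -0.031]] [ 0.0592 -0.0004]
225 311 321 [array([ 0.006 , -0.0013]), array([ 0.0097, -0.0014]), array([ 0.0116, -0.0014])]
296 336
245 310 320 [array([-0.0023, -0.0009]), array([ 0.0025, -0.001 ]), array([ 0.0049, -0.001 ])]
293 337
260 309 319 [array([-0.0087, -0.0004]), array([-0.003 , -0.0006]), array([-0.0002, -0.0007])]
292 337
wheel [-0.01000722 -0.01074308] [0.00691666 0.00829344] [ 0.31258178 -0.94989085 -0.00144426 -0.00106396]
```

The lane centre is at y −0.4 mm and the wheel at about −1 mm, parallel to it, which is well within the dock's clearance. I continue past the half turn.

```bash
python3 -m crank '[[0.65,[0.008,-0.0005,0],[0,0,0]],[0.65,[0.008,0,0],[0,0,0]],[0.65,[0.008,0,0],[0,0,0]],[0.65,[0.008,0,0],[0,0,0]],[0.65,[0.008,0,0],[0,0,0]],[0.65,[0,0,0],[0,0,0]],[0.65,[0,0,0],[0,0,0]]]'>/dev/null; python3 st.py;  python3 -m crank '[[0.65,[0.008,0,0],[0,0,0]],[0.65,[0.008,0,0],[0,0,0]],[0.65,[0.008,0,0],[0,0,0]],[0.65,[0.008,0,0],[0,0,0]],[0.65,[0.008,0,0],[0,0,0]],[0.65,[0,0,0],[0,0,0]]]'>/dev/null; python3 st.py
python3 - <<'E'
from h import *
from bench import vision
s=vision.snapshot("wrist"); t=vision.snapshot("scene"); np.savez("w5.npz",**s)
cv2.imwrite("pics/w5.png",np.hstack([cv2.resize(s["color"][:440,140:500,::-1],(390,480)),cv2.resize(t["color"][170:350,260:400,::-1],(390,480))]))
E
```

```text
board [ 0.0016 -0.0021] z 0.0355 F fwd,left [ 0.8 -2.6] Fz 5.5 rot [3.14  0.    1.294] grip 30.000848472118378 9.2
board [ 0.0421 -0.002 ] z 0.0356 F fwd,left [ 0.3 -2.8] Fz 4.6 rot [ 3.14  -0.     1.294] grip 30.000922679901123 9.8
```

View pics/w5.png

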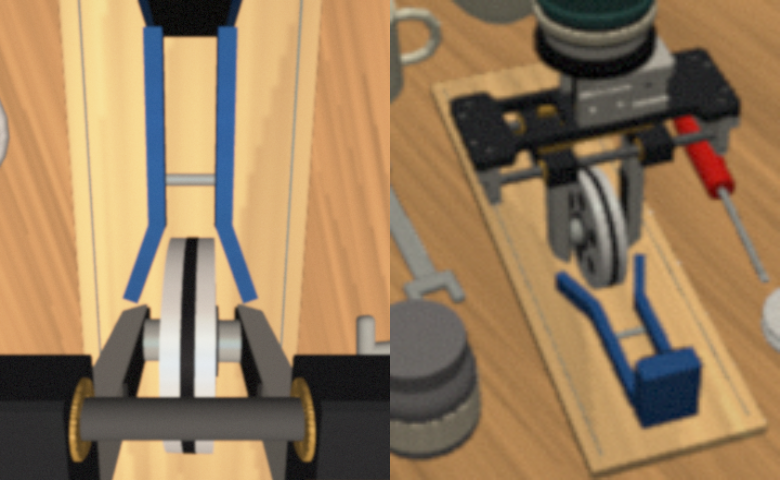

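Both views show the wheel (190,240 left panel) centred on the dock mouth (190), with the sill ahead at (190,180). I roll on up to the sill.

```bash
python3 -m crank '[[0.65,[0.006,0,0],[0,0,0]],[0.65,[0.006,0,0],[0,0,0]],[0.65,[0.006,0,0],[0,0,0]],[0.65,[0,0,0],[0,0,0]]]'>/dev/null; python3 st.py;  python3 -m crank '[[0.65,[0.006,0,0],[0,0,0]],[0.65,[0.006,0,0],[0,0,0]],[0.65,[0.006,0,0],[0,0,0]],[0.65,[0.004,0,0],[0,0,0]],[0.65,[0,0,0],[0,0,0]]]'>/dev/null; python3 st.py
```

```text
board [ 0.0597 -0.0019] z 0.0355 F fwd,left [-0.  -1.8] Fz 5.7 rot [ 3.141 -0.     1.294] grip 30.000990629196167 10.3
board [ 0.0816 -0.0019] z 0.0356 F fwd,left [-0.3 -3. ] Fz 5.4 rot [3.141 0.    1.294] grip 30.000907480716705 10.8
```

```bash
python3 -m crank '[[0.65,[0.005,0,0],[0,0,0]],[0.65,[0,0,0],[0,0,0]]]'>/dev/null; python3 st.py;  python3 -m crank '[[0.65,[0.003,0,0],[0,0,0]],[0.65,[0,0,0],[0,0,0]]]'>/dev/null; python3 st.py;python3 -m crank '[[0.65,[0.002,0,-0.0002],[0,0,0]],[0.65,[0,0,0],[0,0,0]]]'>/dev/null; python3 st.py;python3 -m crank '[[0.65,[0.002,0,-0.0006],[0,0,0]],[0.65,[0,0,0],[0,0,0]]]'>/dev/null; python3 st.py
```

```text
board [ 0.0865 -0.0019] z 0.0356 F fwd,left [ 0.8 -1.9] Fz 5.1 rot [ 3.141 -0.     1.293] grip 30.000905692577362 11.0
board [ 0.0893 -0.0019] z 0.0356 F fwd,left [-0.5 -2.1] Fz 5.7 rot [3.141 0.    1.293] grip 30.0009486079216 11.2
board [ 0.0912 -0.0019] z 0.0356 F fwd,left [-0.3 -3.5] Fz 5.1 rot [3.141 0.    1.293] grip 30.000704526901245 11.4
board [ 0.0925 -0.0018] z 0.0358 F fwd,left [-1.9 -3.7] Fz 3.8 rot [-3.142e+00  1.000e-03  1.293e+00] grip 30.000660717487335 11.6
```

```bash
python3 -m crank '[[0.65,[0.003,0,-0.001],[0,0,0]],[0.65,[0,0,0],[0,0,0]]]'>/dev/null; python3 st.py;  python3 -m crank '[[0.65,[0.003,0,-0.0007],[0,0,0]],[0.65,[0,0,0],[0,0,0]]]'>/dev/null; python3 st.py;python3 -m crank '[[0.65,[0.003,0,-0.0005],[0,0,0]],[0.65,[0,0,0],[0,0,0]]]'>/dev/null; python3 st.py
```

```text
board [ 0.0963 -0.0016] z 0.0369 F fwd,left [-1.7 -2.4] Fz 2.7 rot [-3.141  0.     1.293] grip 30.000441670417786 11.8
board [ 0.0998 -0.0016] z 0.0377 F fwd,left [-1.7 -3.1] Fz 3.4 rot [ 3.142e+00 -1.000e-03  1.293e+00] grip 30.000363886356354 12.0
board [ 0.1029 -0.0014] z 0.0382 F fwd,left [-0.5 -2. ] Fz 3.1 rot [-3.141e+00 -1.000e-03  1.293e+00] grip 30.000261068344116 12.2
```

```bash
python3 -m crank '[[0.65,[0.003,0,-0.0003],[0,0,0]],[0.65,[0,0,0],[0,0,0]]]'>/dev/null; python3 st.py;  python3 -m crank '[[0.65,[0.003,0,0],[0,0,0]],[0.65,[0,0,0],[0,0,0]]]'>/dev/null; python3 st.py
```

```text
board [ 0.1059 -0.0014] z 0.0384 F fwd,left [ 0.8 -2.7] Fz 0.8 rot [-3.141e+00 -1.000e-03  1.293e+00] grip 30.000110864639282 12.4
board [ 0.1088 -0.0015] z 0.0385 F fwd,left [ 0.1 -2.9] Fz 1.2 rot [-3.141e+00 -1.000e-03  1.293e+00] grip 30.000267326831818 12.6
```

```bash
python3 -m crank '[[0.65,[0.003,0,0.0004],[0,0,0]],[0.65,[0,0,0],[0,0,0]]]'>/dev/null; python3 st.py;  python3 -m crank '[[0.65,[0.003,0,0.0005],[0,0,0]],[0.65,[0,0,0],[0,0,0]]]'>/dev/null; python3 st.py;python3 -m crank '[[0.65,[0.003,0,0.0006],[0,0,0]],[0.65,[0,0,0],[0,0,0]]]'>/dev/null; python3 st.py
```

```text
board [ 0.1119 -0.0015] z 0.0383 F fwd,left [ 0.6 -2.4] Fz 3.2 rot [-3.141e+00 -1.000e-03  1.293e+00] grip 30.00035047531128 12.8
board [ 0.115  -0.0016] z 0.0379 F fwd,left [ 1.7 -1. ] Fz 4.0 rot [ 3.142e+00 -1.000e-03  1.293e+00] grip 30.000516772270203 13.0
board [ 0.1181 -0.0016] z 0.0373 F fwd,left [ 2.6 -1.6] Fz 3.8 rot [ 3.141e+00 -1.000e-03  1.293e+00] grip 30.00072866678238 13.2
```

```bash
python3 -m crank '[[0.65,[0.002,0,0.0005],[0,0,0]],[0.65,[0,0,0],[0,0,0]]]'>/dev/null; python3 st.py;  python3 -m crank '[[0.65,[0.002,0,0.0006],[0,0,0]],[0.65,[0,0,0],[0,0,0]]]'>/dev/null; python3 st.py
```

```text
board [ 0.1199 -0.0017] z 0.0368 F fwd,left [ 2.  -0.9] Fz 4.2 rot [ 3.141e+00 -1.000e-03  1.293e+00] grip 30.000875294208527 13.4
board [ 0.1219 -0.0017] z 0.0363 F fwd,left [ 2.8 -1.3] Fz 4.1 rot [ 3.141e+00 -1.000e-03  1.293e+00] grip 30.00074028968811 13.6
```

```bash
python3 -m crank '[[0.65,[0.0015,0,0.0006],[0,0,0]],[0.65,[0,0,0],[0,0,0]]]'>/dev/null; python3 st.py;  python3 -m crank '[[0.65,[0.001,0,0.0002],[0,0,0]],[0.65,[0,0,0],[0,0,0]]]'>/dev/null; python3 st.py; python3 -m crank '[[0.65,[0.0005,0,0],[0,0,0]],[0.65,[0,0,0],[0,0,0]]]'>/dev/null; python3 st.py
```

```text
board [ 0.1235 -0.0017] z 0.0358 F fwd,left [ 4.  -1.3] Fz 5.2 rot [ 3.141e+00 -2.000e-03  1.293e+00] grip 30.000824332237244 13.8
board [ 0.124  -0.0018] z 0.0356 F fwd,left [ 2.3 -0.5] Fz 5.9 rot [ 3.141e+00 -1.000e-03  1.293e+00] grip 30.001018345355988 14.0
board [ 0.1243 -0.0018] z 0.0356 F fwd,left [ 2.4 -0.9] Fz 5.7 rot [ 3.141 -0.     1.293] grip 30.000843107700348 14.2
```

```bash
python3 -m crank '[[0.65,[0.0005,0,-0.0002],[0,0,0]],[0.65,[0,0,0],[0,0,0]]]'>/dev/null; python3 st.py;  python3 -m crank '[[0.65,[0.0005,0,0],[0,0,0]],[0.65,[0,0,0],[0,0,0]]]'>/dev/null; python3 st.py; python3 -m crank '[[0.65,[0.0005,0,0],[0,0,0]],[0.65,[0,0,0],[0,0,0]]]'>/dev/null; python3 st.py
```

```text
board [ 0.1245 -0.0017] z 0.0356 F fwd,left [ 0.2 -0.7] Fz 4.7 rot [3.141 0.    1.293] grip 30.001056790351868 14.4
board [ 0.1248 -0.0017] z 0.0356 F fwd,left [ 0.8 -1.1] Fz 6.4 rot [3.142e+00 1.000e-03 1.293e+00] grip 30.000873506069183 14.6
board [ 0.1251 -0.0017] z 0.0356 F fwd,left [-0.4 -0.3] Fz 4.9 rot [-3.142e+00  1.000e-03  1.293e+00] grip 30.00087708234787 14.8
```

```bash
python3 -m crank '[[0.65,[0.001,0,0],[0,0,0]],[0.65,[0,0,0],[0,0,0]]]'>/dev/null; python3 st.py;  python3 -m crank '[[0.65,[0.001,0,0],[0,0,0]],[0.65,[0,0,0],[0,0,0]]]'>/dev/null; python3 st.py; python3 -m crank '[[0.65,[0.001,0,0],[0,0,0]],[0.65,[0,0,0],[0,0,0]]]'>/dev/null; python3 st.py
```

```text
board [ 0.1261 -0.0017] z 0.0356 F fwd,left [-0.5 -0.6] Fz 5.1 rot [-3.142e+00  1.000e-03  1.293e+00] grip 30.00086545944214 15.0
board [ 0.1267 -0.0017] z 0.0356 F fwd,left [-0.3 -0.5] Fz 6.0 rot [-3.142e+00  2.000e-03  1.293e+00] grip 30.000935196876526 15.2
board [ 0.1267 -0.0017] z 0.0355 F fwd,left [-2.9 -1. ] Fz 6.3 rot [-3.141  0.004  1.292] grip 30.000945031642914 15.4
```

```bash
python3 -m crank '[[0.65,[0.001,0,0],[0,0,0]],[0.65,[0,0,0],[0,0,0]]]'>/dev/null; python3 st.py;  python3 -m crank '[[0.65,[0.001,0,0],[0,0,0]],[0.65,[0,0,0],[0,0,0]]]'>/dev/null; python3 st.py
```

```text
board [ 0.1267 -0.0018] z 0.0355 F fwd,left [-5.7 -0.2] Fz 6.7 rot [-3.141  0.006  1.292] grip 30.00116765499115 15.6
board [ 0.1267 -0.0017] z 0.0355 F fwd,left [-6.9 -0.2] Fz 7.5 rot [-3.141  0.007  1.292] grip 30.001368820667267 15.8
```

```bash
python3 -m crank '[[0.65,[0.001,0,0],[0,0,0]],[0.65,[0,0,0],[0,0,0]]]'>/dev/null; python3 st.py;  python3 -m crank '[[0.65,[0.001,0,0],[0,0,0]],[0.65,[0,0,0],[0,0,0]]]'>/dev/null; python3 st.py
```

```text
board [ 0.1267 -0.0017] z 0.0355 F fwd,left [-9.  -0.8] Fz 8.7 rot [-3.14   0.009  1.292] grip 30.00148057937622 16.0
board [ 0.1267 -0.0018] z 0.0355 F fwd,left [-10.7   0.6] Fz 8.8 rot [-3.14   0.011  1.291] grip 30.00146985054016 16.2
```

```bash
python3 -m crank '[[0.65,[0.0005,0,-0.0003],[0,0,0]],[0.65,[0,0,0],[0,0,0]]]'>/dev/null; python3 st.py;  python3 -m crank '[[0.65,[0,0,0],[0,0,0]],[0.65,[0,0,0],[0,0,0]],[0.65,[0,0,0],[0,0,0]],[0.65,[0,0,0],[0,0,0]],[0.65,[0,0,0],[0,0,0]]]'>/dev/null; python3 st.py; python3 -m crank '[[0.65,[0,0,0],[0,0,0]],[0.65,[0,0,0],[0,0,0]],[0.65,[0,0,0],[0,0,0]],[0.65,[0,0,0],[0,0,0]],[0.65,[0,0,0],[0,0,0]]]'>/dev/null; python3 st.py
```

```text
board [ 0.1267 -0.0017] z 0.0355 F fwd,left [-12.   -0.4] Fz 9.2 rot [-3.14   0.012  1.291] grip 30.00145733356476 16.4
board [ 0.1267 -0.0018] z 0.0355 F fwd,left [-11.6  -0.2] Fz 8.0 rot [-3.14   0.012  1.291] grip 30.001429617404938 16.9
board [ 0.1267 -0.0018] z 0.0356 F fwd,left [-11.8  -0. ] Fz 8.4 rot [-3.14   0.012  1.291] grip 30.001405477523804 17.4
```

```bash
python3 -m crank '[[0.65,[-0.002,0,-0.0002],[0,0,0]],[0.65,[-0.002,0,-0.0002],[0,0,0]],[0.65,[-0.001,0,0],[0,0,0]],[0.65,[0,0,0],[0,0,0]],[0.65,[0,0,0],[0,0,0]]]'>/dev/null; python3 st.py
```

```text
board [ 0.1268 -0.0017] z 0.0356 F fwd,left [-5.9 -2.2] Fz 3.9 rot [-3.141e+00  3.000e-03  1.293e+00] grip 30.00037372112274 17.9
```

```bash
python3 -m crank '[[0.65,[-0.001,0,0],[0,0,0]],[0.65,[0,0,0],[0,0,0]]]'>/dev/null; python3 st.py; python3 -m crank '[[0.65,[-0.001,0,-0.0001],[0,0,0]],[0.65,[0,0,0],[0,0,0]]]'>/dev/null; python3 st.py
```

```text
board [ 0.1268 -0.0016] z 0.0356 F fwd,left [-3.5 -2.2] Fz 1.9 rot [-3.141e+00  1.000e-03  1.293e+00] grip 30.00014215707779 18.1
board [ 0.1268 -0.0015] z 0.0357 F fwd,left [-1.  -2.6] Fz 0.3 rot [-3.141e+00 -1.000e-03  1.293e+00] grip 29.999861419200897 18.3
```

```bash
python3 -m crank '[[0.65,[0,0.001,0],[0,0,0]],[0.65,[0,0,0],[0,0,0]]]'>/dev/null; python3 st.py; python3 -m crank '[[0.56,[0,0,0],[0,0,0]],[0.55,[0,0,0],[0,0,0]],[0.53,[0,0,0],[0,0,0]],[0.5,[0,0,0],[0,0,0]],[0.45,[0,0,0],[0,0,0]],[0.35,[0,0,0],[0,0,0]],[0.35,[0,0,0],[0,0,0]]]'; python3 st.py
python3 - <<'E'
from h import *
from bench import vision
s=vision.snapshot("wrist"); t=vision.snapshot("scene")
cv2.imwrite("pics/w6.png",np.hstack([cv2.resize(s["color"][:440,140:500,::-1],(390,480)),cv2.resize(t["color"][200:350,290:410,::-1],(390,480))]))
E
```

```text
board [ 0.1267 -0.0018] z 0.0357 F fwd,left [-0.2 -1. ] Fz -0.3 rot [-3.140e+00 -1.000e-03  1.293e+00] grip 29.999913275241852 18.5
time: 19.2
tool_pos: [0.6106, 0.1267, 0.0362]
ee_rot: [-3.142, -0.0, 1.293]
wrist_force: [0.1, 0.1, -0.2]
width: 0.0606
finger_force: 0.0
board [ 0.1262 -0.0026] z 0.0362 F fwd,left [ 0.1 -0.1] Fz -0.2 rot [-3.142 -0.     1.293] grip 0.0 19.2
```

View pics/w6.png

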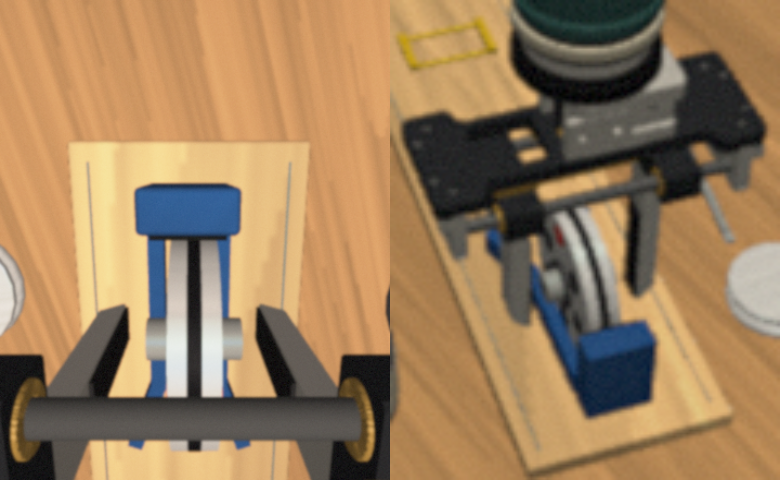

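The wheel stands upright in the dock against the stop (195,240 left panel), with the fingers clear on both sides. The red dot at (560,232, right panel) is almost back on top, matching about 6.1 rad of rolling. I raise the arm.

```bash
python3 -m crank '[[0.35,[0,0,-0.015],[0,0,0]],[0.35,[0,0,-0.02],[0,0,0]],[0.35,[0,0,-0.03],[0,0,0]],[0.35,[0,0,-0.04],[0,0,0]],[0.35,[0,0,-0.03],[0,0,0]],[0.35,[0,0,0],[0,0,0]],[0.35,[0,0,0],[0,0,0]],[0.35,[0,0,0],[0,0,0]]]'
python3 - <<'E'
from h import *
from bench import robot,vision
s=vision.snapshot("wrist"); X=cloud(s).reshape(-1,3); b=bd(X); k=(X[:,2]>.075)&(X[:,2]<.11)&(abs(b[:,0]-.126)<.06)&(abs(b[:,1])<.03)
k2=k&(X[:,2]>.09)
print(b[k].min(0),b[k].max(0),X[k,2].max(),b[k2].mean(0))
print(cv2.minAreaRect(b[k].astype(np.float32)))
robot.close_job()
E
```

```text
time: 20.1
tool_pos: [0.6098, 0.1265, 0.1697]
ee_rot: [-3.139, 0.001, 1.293]
wrist_force: [0.1, 0.6, 0.2]
width: 0.061
finger_force: 0.0
[ 0.08895162 -0.01250053] [0.1684412  0.00653204] 0.1033623043569235 [ 0.13043562 -0.00292694]
((0.12869657576084137, -0.003007158637046814), (0.07953565567731857, 0.018937593325972557), 0.20404531061649323)
the job is handed in; nothing more can be done
```

I rolled the pulley along the board, over the sill and into the dock, held it against the stop for about 1 s at about 12 N by the wrist sensor, then released it. It is standing upright in the dock with the arm clear, and the job was handed in at about 20 s; I did not see the verdict.

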